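# Washing up after baking: clean the tart tin's seam and peg up the canisters

### The arm

A 6-joint arm with a two-finger parallel gripper is mounted at the origin on the work surface. World frame = base frame: x ahead of the robot, y to its left, z up, the work surface at z = 0. Lengths are in m, angles in degrees, forces in N, time in s.
With the tool pointing down it reaches from about 0.275 to 0.975 m from the base axis. Payload 8.4 kg.
Tool frame: the origin (TCP) lies at the very end of the fingers, on their centre line; the grasp point (between the pads) lies 19 mm behind it (manip.pinch_z is the distance from the TCP to the grasp point, in m); z points along the fingers, y is the line along which they close (so a half turn about z gives the same grasp; the last joint's range is limited). The gripper opens to 92 mm and grips with 3 to 60 N. Pads are 20 mm wide; open, the fingers measure 128 mm over their backs; the gripper's body (75 mm by 189 mm) begins 69 mm behind the grasp point.
Start: joints at [-63.564, 20.225, 93.587, -0, 66.188, -0.138], TCP at [0.28, -0.559, 0.215] pointing down, gripper open.
Joint ranges: [-150.9, 150.9], [-52.94, 120.26], [3.33, 152.33], [-74.26, 254.26], [0, 154.13], [-172.89, 172.89]. Speed limits (degrees/s): [127.2, 127.2, 159.86, 180, 180, 180].

### API

Orientations are given as [roll, pitch, yaw] about the fixed x, y, z axes, in that order (R = Rz(yaw) Ry(pitch) Rx(roll)).
In Python, from station import manip gives the robot as it stands.
- The arm moves only by the tool drive_tool, never from a script. Its argument "rows" is a list of rows, each a list of 3 entries, a list of its own where there are three numbers: the closure, from 0 (fully open) to 1 (shut), then the shift along the world's x, y, z in cm, then the turn about the world's z in degrees. A call has 1 to 20 rows; each row is the pose to reach, as a shift and turn from the pose commanded when the call began; what a row does not reach only later rows make up. A row lasts 1/12 s, in which the tool goes at most 41.7 mm and 7.16 degrees, less where a joint would pass 70% of its speed; a pose out of reach is approached as far as the arm can. A call with a gripper value outside its range is refused whole. The fingers move at their own pace and stop on an object; the grip force is fixed at half the most. Time passes only in rows, so rows that repeat a pose let the fingers close. It gives the time, the measured TCP pose, the force, the opening and the grip force at its end, in the units of the state.
- manip.get_state(): the state, without advancing time (a new reading comes with each control period).
- manip.capture(name): name is "scene" or "top"; returns the picture (480x640x3 uint8, red, green, blue); there is no depth.
- manip.get_calibration(name): a dict with "mtx" (3x3 intrinsics, pixels), "k1" (the pictures are not rectified: a ray, as slopes to the right and down, at radius r is drawn at 1 + k1 r^2 times it, then the intrinsics apply), "R" (3x3) and "t" (3): a world point X has camera coordinates R X + t. Camera axes: x right, y down, z forward; pixel columns grow to the right and rows downward; lengths in m; the calibration is good to about 2 mm. A picture is of the moment at which its call begins. get_calibration takes no time and is no camera call.
- manip.hand_in(): hands the job in; it is judged then, once.
The state is a dict: "time_s": time; "q": joint angles; "joint_velocities": joint speeds; "tau": joint torques, N m; "tool_pos": TCP position; "eef_rot": TCP orientation; "force": force on the tool from outside, world axes, zero at the start; "wrist_torque": the same for the moment, N m; "finger_gap": finger opening in m; "grasp_force": force on a finger pad.
Only numpy, scipy, OpenCV 4.12 (cv2) and the standard library are available. Lean on these libraries where they do the work, as an engineer would, in place of code of your own. Each camera call takes 0.05 s, during which the arm holds its last target. There are 200 camera calls.

### The job

Finish the washing-up: take the cleaning pick from its holder and run its tip all the way round the tart tin's seam, down in the channel, steadily and slowly (about 3 cm a second at most), starting at the corner next to the hanging loop, going along the long side from there first and on round back to that corner; then stand the pick back in its holder, tip down. Put every square canister on the table upside down over a drying peg of the rack, one to a peg, rim flat on the rack's board; this may be done before or after the tin. Leave everything else on the table where it is.

Things in the scene. Friction and masses are not known exactly. Their poses are not given: they have to be found in the camera images.
- tin: fixed dark tart tin, 200 mm (x) by 130 mm (y), 14 mm high; origin at the centre of its underside. Between the dark frame (12 mm wide) and the pale base panel (156 x 86 mm, top 11 mm up) runs the seam: an open channel 10 mm wide, a sharp-cornered rectangle whose centre line is at x = +-83 mm, y = +-48 mm. A wire hanging loop sticks out of the -x short side by its -y corner
- corner0 (a point): seam corner next to the hanging loop, on the channel's centre line, at the channel's floor (5 mm above the table): x -83, y -48 mm in the tin's frame. The start and finish of the round
- corner1 (a point): seam corner at the other end of the long side from corner0 (x +83, y -48 mm in the tin's frame), channel floor: second corner of the round
- corner2 (a point): seam corner (x +83, y +48 mm in the tin's frame), channel floor: third corner of the round
- corner3 (a point): seam corner (x -83, y +48 mm in the tin's frame), channel floor: fourth corner of the round
- holder_mouth (a point): centre of the square hole at the top of the pick's holder: a fixed wooden block 44 x 44 mm, 80 mm tall, the hole 21.5 mm wide and 75 mm deep (its floor 5 mm above the table)
- pick_mid (a point): middle of the cleaning pick, 70 mm above its tip. Pick: 140 mm long, 0.045 kg; steel point 4 mm thick and 20 mm long, a taper, then from 28 mm above the tip to the top a round wooden handle 18 mm thick. It stands tip down in the holder, tip 5 mm above the table, 65 mm of handle showing, leaning up to 0.07 rad; z axis from tip to handle end
- pick_tip (a point): the lower end of the pick's steel point, on its axis
- peg0 (a point): centre of the top of a wooden drying peg, 26 mm thick, 60 mm tall, its top 75 mm above the table. The point's x axis points level across the row, away from the robot; the three pegs stand in a row along its y axis, 115 mm apart, on a fixed board 90 x 310 mm, 15 mm thick. The one at the -y end of the rack.
- peg1 (a point): centre of the top of a wooden drying peg, 26 mm thick, 60 mm tall, its top 75 mm above the table. The point's x axis points level across the row, away from the robot; the three pegs stand in a row along its y axis, 115 mm apart, on a fixed board 90 x 310 mm, 15 mm thick. The middle one
- peg2 (a point): centre of the top of a wooden drying peg, 26 mm thick, 60 mm tall, its top 75 mm above the table. The point's x axis points level across the row, away from the robot; the three pegs stand in a row along its y axis, 115 mm apart, on a fixed board 90 x 310 mm, 15 mm thick. The one at the +y end
- can0_mid (a point): centre of an open square copper canister, 54 x 54 mm outside, 90 mm long, walls and bottom 4 mm, 0.1 to 0.2 kg. It starts lying flat on the table, mouth roughly away from the robot (within 0.6 rad of straight ahead). x axis: lengthwise from closed bottom to open mouth; rim 45 mm from here along +x, bottom 45 mm along -x. Upside down on the rack this point is 60 mm above the table. May be absent.
- can1_mid (a point): centre of an open square copper canister, 54 x 54 mm outside, 90 mm long, walls and bottom 4 mm, 0.1 to 0.2 kg. It starts lying flat on the table, mouth roughly away from the robot (within 0.6 rad of straight ahead). x axis: lengthwise from closed bottom to open mouth; rim 45 mm from here along +x, bottom 45 mm along -x. Upside down on the rack this point is 60 mm above the table. May be absent.
- can2_mid (a point): centre of an open square copper canister, 54 x 54 mm outside, 90 mm long, walls and bottom 4 mm, 0.1 to 0.2 kg. It starts lying flat on the table, mouth roughly away from the robot (within 0.6 rad of straight ahead). x axis: lengthwise from closed bottom to open mouth; rim 45 mm from here along +x, bottom 45 mm along -x. Upside down on the rack this point is 60 mm above the table. May be absent.
- cutter: bystander: round steel pastry cutter, 44 mm across, 20 mm high, origin at its underside
- mug: bystander: white mug, 80 mm across, 90 mm high, beyond the rack; origin at its underside
- bowl: bystander: white bowl, 110 mm across, 50 mm high, beyond the rack; origin at its underside
- jam: bystander: glass jam jar, 64 mm across, 85 mm high, to the left of the rack; origin at its underside
- plate: bystander: white saucer, 110 mm across, 15 mm high, beyond the holder; origin at its underside
- spoon: bystander: wooden spoon lying between the robot and the canisters, under 30 mm high
There are look-alikes about, which are no part of the job. Of the things that look like the part that bears pick_mid, take the one that is nearest to the robot's base at the start. Leave any purple look-alike of the part that bears can2_mid alone.

How it is judged:
By the outcome, as a careful person would: the job done as asked, in the order asked, and still so for the second after the job is handed in, with the robot touching nothing.
Of can0, can1, can2 only 2 to 3 are there at a start; the rules pass over those that are not, and their reading is None.
At some moment in a run one of can0, can1, can2 may be knocked a few centimetres aside while the robot is not near it.
It also fails if it takes over 210 s, if anything falls off the work surface, if the arm or the gripper's body presses on something with over 40 N, if the wrist force passes 120 N, or if a joint passes its speed limit or range.

## Working session

There is one attempt and no reset: what is moved stays moved. The work goes in short steps, Python scripts to look and compute and a tool call to move; the robot and the scene stay as the last step left them, time stands still between calls to the robot, and variables do not carry over. Pictures are saved under pics/ and viewed, at most 16 in all, crops included, and the job is handed in when it is done.

Besides the shell and the picture viewer there is one more tool, called after "Emit:" as name(argument=value, ...) on one line, values as JSON. drive_tool: Moves the arm, as the interface text tells. Its arguments: {"type":"object","properties":{"rows":{"type":"array","items":{"type":"array"}}},"required":["rows"]}

```bash
ls; mkdir -p pics
cat > h.py <<'E'
import numpy as np, cv2
from station import manip
def und(n,uv):
    c=manip.get_calibration(n);K=np.array(c["mtx"]);p=(np.array(uv,float)-[K[0,2],K[1,2]])/[K[0,0],K[1,1]]
    s=p.copy()
    for _ in range(20): s=p/(1+c["k1"]*(s@s))
    return c,s
def ray(n,uv):
    c,s=und(n,uv);R=np.array(c["R"]);t=np.array(c["t"])
    return -R.T@t, R.T@np.array([s[0],s[1],1])
def onz(n,uv,z):
    o,d=ray(n,uv);return o+d*(z-o[2])/d[2]
def proj(n,X):
    c=manip.get_calibration(n);K=np.array(c["mtx"]);x=np.array(c["R"])@np.array(X)+np.array(c["t"])
    s=x[:2]/x[2];s=s*(1+c["k1"]*(s@s));return s*[K[0,0],K[1,1]]+[K[0,2],K[1,2]]
def tri(u,v):
    a,d=ray("scene",u);b,e=ray("top",v)
    d/=np.linalg.norm(d);e/=np.linalg.norm(e)
    m=np.linalg.lstsq(np.c_[d,-e],b-a,rcond=None)[0];p=a+m[0]*d;q=b+m[1]*e
    return (p+q)/2,np.linalg.norm(p-q)
def snap(n,name):
    im=manip.capture(n);cv2.imwrite(f"pics/{name}.png",im[:,:,::-1]);return im
E
python3 - <<'E'
from h import *
for n in("scene","top"):
    snap(n,n+"0");o,d=ray(n,(320,240));print(n,o,d,manip.get_calibration(n)["mtx"])
print(manip.get_state())
E
```

```text
pics
scene [ 1.07275427 -0.82131483  0.85663646] [-0.40851558  0.66759454 -0.62261426] [[589.01895341   0.         328.0296994 ]
 [  0.         589.01895341 236.76719919]
 [  0.           0.           1.        ]]
top [0.34433187 0.04650294 1.13296038] [ 0.19405598 -0.00783633 -0.98102451] [[485.26157014   0.         316.10673203]
 [  0.         485.26157014 236.12239703]
 [  0.           0.           1.        ]]
{'time_s': 0.1, 'q': array([-6.35628176e+01,  2.02577418e+01,  9.36232529e+01, -1.22690862e-03,
        6.61901249e+01, -1.36560659e-01]), 'joint_velocities': array([ 0.03211567, -0.01948172, -0.15478188, -0.07131607,  0.01509465,
        0.01820783]), 'tau': array([ 1.14999864e-03, -5.94904518e+01, -3.34932518e+01,  6.99576130e-02,
        1.83190126e-02, -5.09008566e-05]), 'tool_pos': array([ 0.27939853, -0.55857543,  0.21395891]), 'eef_rot': array([-1.79928878e+02,  9.52358945e-04,  2.65742396e+01]), 'force': array([-0.26968399, -0.69704953,  0.00712055]), 'wrist_torque': array([-0.01878841,  0.01150612,  0.01533859]), 'grasp_force': 0.0, 'finger_gap': 0.09239980325199869}
```

View pics/top0.png

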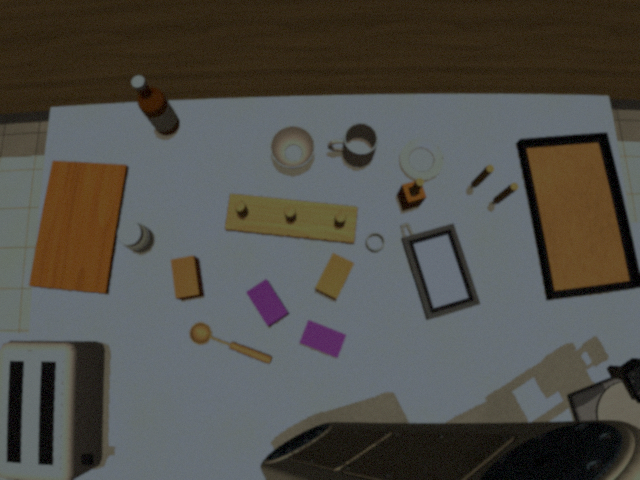

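View pics/scene0.png

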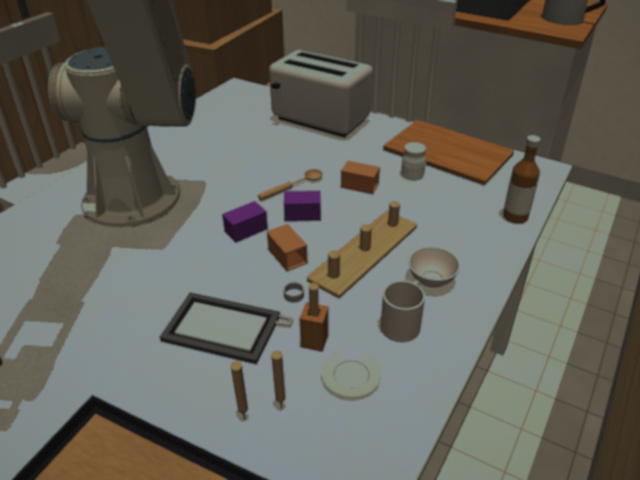

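Top view: copper cans at (186,278) and (335,276); purple look-alikes at (268,302) and (323,338), which I leave alone. Tin centre is about (440,270), with its loop at (405,230), the far-left corner. The rack has pegs at (242,210), (291,216) and (340,222). Three picks: one in the holder at (416,186), and two loose ones at (482,177) and (503,195). The description says "stands in the holder", so I'll check that against distance to the base and in an enlarged crop.

Run:
```python
from h import *
a=cv2.imread("pics/top0.png");b=cv2.imread("pics/scene0.png")
def crop(im,x,y,w,h,s): return cv2.resize(im[y:y+h,x:x+w],None,fx=s,fy=s,interpolation=cv2.INTER_CUBIC)
c=np.zeros((600,800,3),np.uint8)
k=crop(a,390,165,100,160,3.75);c[:600,:375]=k
k=crop(b,155,275,175,141,2.42);c[:k.shape[0],380:380+k.shape[1]]=k[:,:420]
k=crop(a,395,160,125,60,3.3);c[350:350+k.shape[0],380:380+k.shape[1]]=k
c=np.clip(c*1.6,0,255).astype(np.uint8);cv2.imwrite("pics/c1.png",c)
for p in[(418,183),(489,170),(514,187)]: q=onz("top",p,.14);print(p,q,np.hypot(*q[:2]))
for p in[(186,278),(335,276)]: print(p,onz("top",p,.05))
for p in[(242,208),(291,214),(340,220)]: print(p,onz("top",p,.075))
```

```text
(418, 183) [ 0.6603694 -0.1752617  0.14     ] 0.6832308606612033
(489, 170) [ 0.68736242 -0.3347037   0.14      ] 0.7645218519843489
(514, 187) [ 0.64772462 -0.38680253  0.14      ] 0.7544291741871145
(186, 278) [0.47832338 0.34309994 0.05      ]
(335, 276) [0.47544852 0.00630295 0.05      ]
(242, 208) [0.63169088 0.2125295  0.075     ]
(291, 214) [0.61480038 0.10173969 0.075     ]
(340, 220) [ 0.59818755 -0.00793073  0.075     ]
```

View pics/c1.png

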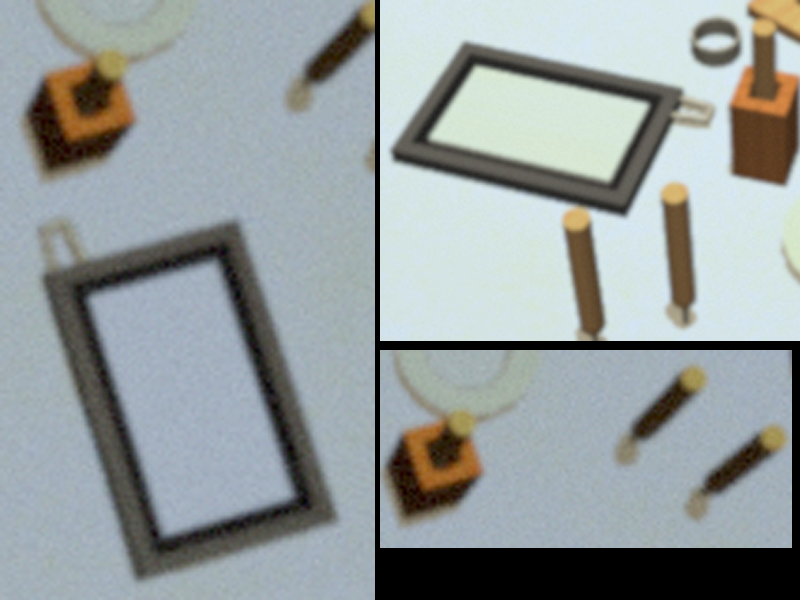

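The crop confirms it: the pick in the holder (handle end at about (419,182) in the full top view) is nearest the base, 0.68 m against 0.76 and 0.75 m. The loose two stand free and stay put. The tin's loop is at its far-left corner. Next I measure precisely.

```bash
cat > m.py <<'E'
from h import *
def ctr(mask,seed):
    n,l,st,ce=cv2.connectedComponentsWithStats(mask.astype(np.uint8),connectivity=4)
    i=l[seed[1],seed[0]]
    c,_=cv2.findContours((l==i).astype(np.uint8),cv2.RETR_EXTERNAL,cv2.CHAIN_APPROX_NONE)
    return max(c,key=len)[:,0].astype(float)
def rect(n,c,z):
    w=np.array([onz(n,p,z)[:2] for p in c])*1000
    r=cv2.minAreaRect(w.astype(np.float32));return r,cv2.boxPoints(r)
def cans(im):
    h=cv2.cvtColor(cv2.GaussianBlur(im,(3,3),0),cv2.COLOR_RGB2HSV);return h
E
python3 - <<'E'
from m import *
T=cv2.imread("pics/top0.png")[:,:,::-1].copy();S=cv2.imread("pics/scene0.png")[:,:,::-1].copy()
g=cv2.cvtColor(T,cv2.COLOR_RGB2GRAY);print(g[270,440],g[250,413],g[300,380])
r,b=rect("top",ctr(g>85,(440,270)),.011);print("panel",r,b.round(1).tolist())
r,b=rect("top",ctr(g<90,(412,262)),.014);print("frame",r)
gs=cv2.cvtColor(S,cv2.COLOR_RGB2GRAY)
r,b=rect("scene",ctr(gs>110,(220,328)),.011);print("panelS",r,b.round(1).tolist())
H=cv2.cvtColor(T,cv2.COLOR_RGB2HSV)
for p in[(186,278),(335,276),(416,193)]:
    print(p,H[p[1],p[0]])
    m=(H[...,0]<25)&(H[...,1]>110)&(H[...,2]>95)
    try:
        c=ctr(m,p);r,b=rect("top",c,.054 if p[0]<400 else .08);print(len(c),r,cv2.boundingRect(c.astype(np.int32)))
    except Exception as e: print(e)
for s,t in[((334,256),(242,208)),((334,255),(340,219)),((366,230),(291,214)),((394,205),(242,208)),((314,288),(419,182))]:
    print(s,t,tri(s,t))
E
```

```text
110 28 108
panel ((486.7563781738281, -242.49241638183594), (154.5020294189453, 85.08673095703125), 14.245399475097656) [[401.3999938964844, -220.3000030517578], [422.29998779296875, -302.70001220703125], [572.0999755859375, -264.70001220703125], [551.2000122070312, -182.1999969482422]]
frame ((498.70697021484375, -237.571044921875), (227.7411651611328, 135.80996704101562), 14.168071746826172)
panelS ((487.37078857421875, -241.24044799804688), (155.10653686523438, 85.35726928710938), 14.2801513671875) [[401.70001220703125, -219.0], [422.70001220703125, -301.70001220703125], [573.0999755859375, -263.5], [552.0, -180.8000030517578]]
(186, 278) [ 18 148 105]
110 ((481.73504638671875, 346.1640625), (85.3787841796875, 49.43401336669922), 9.222579956054688) (172, 257, 26, 40)
(335, 276) [ 22 136 107]
103 ((476.7552795410156, 8.289085388183594), (48.817779541015625, 85.6788330078125), 61.66878128051758) (316, 255, 36, 42)
(416, 193) [  8 215  38]
time passes only in moves, steps and waits
(334, 256) (242, 208) (array([ 0.59577071,  0.16893134, -0.024392  ]), np.float64(0.16527726471152215))
(334, 255) (340, 219) (array([ 0.60453747, -0.00659217,  0.06837669]), np.float64(0.005937761192687772))
(366, 230) (291, 214) (array([0.62051111, 0.1045929 , 0.06605741]), np.float64(0.008120504491607766))
(394, 205) (242, 208) (array([0.63589449, 0.21533769, 0.07151318]), np.float64(0.007568029004578371))
(314, 288) (419, 182) (array([ 0.66337054, -0.17675429,  0.14057971]), np.float64(0.002401299275966907))
```

Emit:
drive_tool(rows=[[0, [17.1, 58.1, -4], -54.9], [0, [17.1, 58.1, -4], -54.9], [0, [17.1, 58.1, -4], -54.9], [0, [17.1, 58.1, -4], -54.9], [0, [17.1, 58.1, -4], -54.9], [0, [17.1, 58.1, -4], -54.9], [0, [17.1, 58.1, -4], -54.9], [0, [17.1, 58.1, -4], -54.9], [0, [17.1, 58.1, -4], -54.9], [0, [17.1, 58.1, -4], -54.9], [0, [17.1, 58.1, -4], -54.9], [0, [17.1, 58.1, -4], -54.9], [0, [17.1, 58.1, -4], -54.9], [0, [17.1, 58.1, -4], -54.9], [0, [17.1, 58.1, -4], -54.9], [0, [17.1, 58.1, -4], -54.9], [0, [17.1, 58.1, -4], -54.9]])

```text
time_s: 1.52
tool_pos: [0.4505, 0.0239, 0.1742]
eef_rot: [180.0, 0.0, -28.1]
force: [-0.9, -0.4, 0.3]
finger_gap: 0.092
grasp_force: 0.0
```

Run:
```python
from h import *
b=snap("scene","s1")
c=cv2.resize(b[120:320,180:447],(800,600),interpolation=cv2.INTER_CUBIC)
cv2.imwrite("pics/c2.png",np.clip(c[:,:,::-1]*1.5,0,255).astype(np.uint8))
```

```text
(no output)
```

View pics/c2.png

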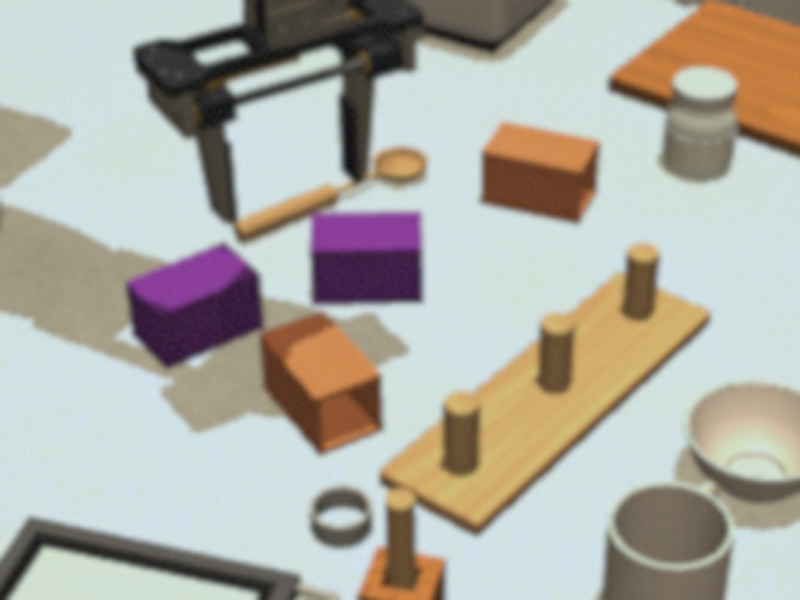

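The two copper cans are where they were, with their mouths facing the rack, and the gripper is above can1's bottom end. I descend and grip.

Emit:
drive_tool(rows=[[0, [0, 0, -4], 0], [0, [0, 0, -8], 0], [0, [0, 0, -12], 0], [0, [0, 0, -14], 0], [0, [0, 0, -16], 0], [0, [0, 0, -16], 0], [1, [0, 0, -16], 0], [1, [0, 0, -16], 0], [1, [0, 0, -16], 0], [1, [0, 0, -16], 0], [1, [0, 0, -16], 0], [1, [0, 0, -16], 0], [1, [0, 0, -16], 0], [1, [0, 0, -16], 0]])

```text
time_s: 2.73
tool_pos: [0.4512, 0.0221, 0.0153]
eef_rot: [-180.0, -0.1, -28.3]
force: [-1.9, -0.5, 8.7]
finger_gap: 0.0536
grasp_force: 29.9
```

Emit:
drive_tool(rows=[[1, [0, 0, 1], 0], [1, [0, 0, 2], 0], [1, [0, 0, 3], 0], [1, [0, 0, 4.5], 0], [1, [0, 0, 6], 0], [1, [0, 0, 8], 0], [1, [0, 0, 10], 0], [1, [0, 0, 12], 0], [1, [0, 0, 12], 0], [1, [0, 0, 12], 0]])

```text
time_s: 3.57
tool_pos: [0.4514, 0.0221, 0.136]
eef_rot: [-179.9, -0.2, -28.3]
force: [0.2, 0.6, -1.9]
finger_gap: 0.0539
grasp_force: 29.9
```

Run:
```python
from h import *
b=snap("scene","s2");t=snap("top","t2")
c=cv2.resize(b[120:300,200:440],(800,600),interpolation=cv2.INTER_CUBIC)
cv2.imwrite("pics/c3.png",np.clip(c[:,:,::-1]*1.5,0,255).astype(np.uint8))
for p in[(333.7,254.3),(365.7,227.7),(394.3,204)]: print(onz("scene",p,.075))
```

```text
[ 0.608841   -0.00954854  0.075     ]
[0.62385504 0.10452395 0.075     ]
[0.63901971 0.21829196 0.075     ]
```

View pics/c3.png

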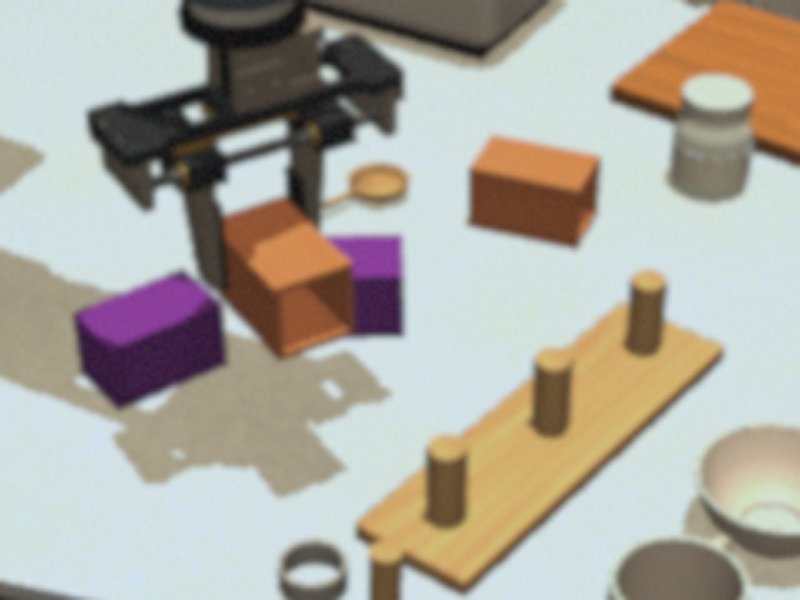

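Can1 is held level and has not swung down. I'll turn it mouth-down by pushing its lower rim against the side of peg0, just below the pads' pivot.

Emit:
drive_tool(rows=[[1, [1.5, -0.7, 0], 7], [1, [3.6, -1.5, 0], 14], [1, [3.6, -1.5, -2], 20.8], [1, [3.6, -1.5, -4], 20.8], [1, [3.6, -1.5, -6.5], 20.8], [1, [3.6, -1.5, -6.5], 20.8], [1, [3.6, -1.5, -6.5], 20.8]])

```text
time_s: 4.25
tool_pos: [0.4846, 0.007, 0.068]
eef_rot: [180.0, 0.3, -7.5]
force: [0.3, 0.7, -0.8]
finger_gap: 0.0539
grasp_force: 29.9
```

Run:
```python
from h import *
b=snap("scene","s3");t=snap("top","t3")
c=cv2.resize(b[150:300,230:430],(600,450),interpolation=cv2.INTER_CUBIC)
d=cv2.resize(t[180:320,220:400],(579,450))[:,:200]
cv2.imwrite("pics/c4.png",np.clip(c[:,:,::-1]*1.5,0,255).astype(np.uint8))
print(manip.get_state()["tool_pos"])
T=cv2.imread("pics/top0.png")[:,:,::-1].copy();T=cv2.GaussianBlur(T,(3,3),0).astype(int)
for u,v in[(340,219),(291,213),(241,208)]:
    w=T[v-14:v+12,u-8:u+9].sum(2);print(u,v);print(w[::1,::2])
```

```text
[0.48669346 0.00704908 0.06995116]
340 219
[[268 269 270 271 278 277 281 282 292]
 [257 264 261 258 262 263 266 268 272]
 [251 257 255 253 254 256 258 257 258]
 [249 248 250 252 248 250 255 251 251]
 [250 247 249 249 243 245 251 247 250]
 [252 249 251 246 240 246 249 245 249]
 [253 252 254 246 240 247 250 246 250]
 [252 255 255 245 242 249 251 250 253]
 [251 254 251 243 243 252 249 252 252]
 [251 250 246 245 248 252 248 248 249]
 [254 242 241 244 252 252 247 242 250]
 [257 236 235 247 255 254 246 240 252]
 [257 224 227 249 256 257 243 238 256]
 [252 208 213 249 257 254 237 237 256]
 [242 194 189 239 253 244 226 239 256]
 [238 181 153 211 236 223 203 235 255]
 [237 169 116 170 195 180 175 232 255]
 [237 158  87 119 139 129 159 234 253]
 [237 153  74  85  94  93 162 240 252]
 [236 155  78  75  74  87 177 246 253]
 [236 165  92  73  77 103 193 250 253]
 [240 186 120  93  99 138 212 250 252]
 [249 211 156 134 136 180 232 253 252]
 [256 231 192 173 182 214 245 254 253]
 [262 246 221 212 221 240 253 254 255]
 [263 257 246 245 244 255 255 256 254]]
291 213
[[280 279 285 289 294 302 301 304 
[... 1303 characters left out ...]
248 246 248 243 240 239 245 253 254]
 [247 243 245 244 248 238 236 249 253]
 [247 243 242 248 250 237 222 242 249]
 [249 240 242 251 253 237 204 233 249]
 [249 240 247 253 255 233 179 220 251]
 [248 240 247 254 252 217 148 202 253]
 [248 234 239 254 244 190 118 178 248]
 [248 224 225 241 219 153  96 154 239]
 [247 218 201 209 178 114  76 139 230]
 [245 217 170 156 128  82  64 129 224]
 [243 222 152 108  88  64  62 124 222]
 [240 230 157  90  69  65  70 130 224]
 [242 236 171  97  71  71  77 147 228]
 [244 241 183 118  79  79  96 173 236]
 [243 243 202 140  96  94 130 202 243]
 [243 244 219 168 125 125 172 223 245]
 [246 245 232 199 160 162 203 235 243]
 [248 245 243 226 199 194 223 241 245]]
```

View pics/c4.png

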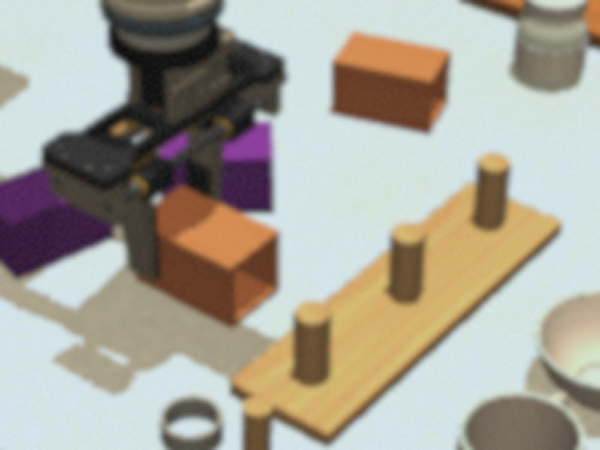

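The can is level in front of peg0, lined up along the rack's x axis. I push with a slight rise.

Emit:
drive_tool(rows=[[1, [1.5, -0.2, 0], 0], [1, [2.5, -0.33, 0], 0], [1, [3.0, -0.4, 0], 0], [1, [3.5, -0.46, 0.1], 0], [1, [4.0, -0.53, 0.4], 0], [1, [4.5, -0.6, 0.8], 0], [1, [5.0, -0.66, 1.2], 0], [1, [5.5, -0.73, 1.6], 0], [1, [6.0, -0.79, 2.0], 0], [1, [6.0, -0.79, 2.0], 0]])

```text
time_s: 5.18
tool_pos: [0.5426, -0.0, 0.0894]
eef_rot: [-180.0, 0.5, -7.5]
force: [-11.0, 4.1, 4.3]
finger_gap: 0.0539
grasp_force: 30.0
```

Run:
```python
from h import *
b=snap("scene","s4")
c=cv2.resize(b[150:300,230:430],(600,450),interpolation=cv2.INTER_CUBIC)
cv2.imwrite("pics/c5.png",np.clip(c[:,:,::-1]*1.5,0,255).astype(np.uint8))
```

```text
(no output)
```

View pics/c5.png

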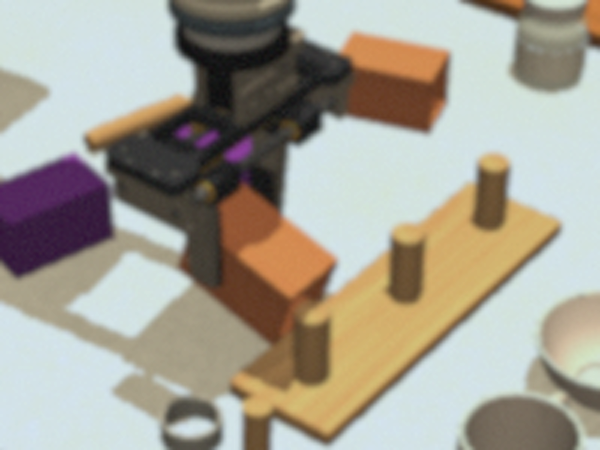

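The peg is rotating the can mouth-down, by about 25° so far, and the force is a moderate 11 N. Carrying on takes the mouth down over the peg itself.

Emit:
drive_tool(rows=[[1, [0.5, -0.07, 0.1], 0], [1, [1.0, -0.13, 0.2], 0], [1, [1.5, -0.2, 0.2], 0], [1, [2.0, -0.26, 0.2], 0], [1, [2.5, -0.33, 0.2], 0], [1, [3.0, -0.4, 0.2], 0], [1, [3.5, -0.46, 0.2], 0], [1, [4.0, -0.53, 0.2], 0], [1, [4.5, -0.6, 0.2], 0], [1, [5.0, -0.66, 0.2], 0], [1, [5.5, -0.73, 0.2], 0], [1, [5.5, -0.73, 0.2], 0]])

```text
time_s: 6.23
tool_pos: [0.5994, -0.0081, 0.0912]
eef_rot: [180.0, 0.3, -7.5]
force: [-5.3, 0.5, 1.1]
finger_gap: 0.0537
grasp_force: 30.0
```

Run:
```python
from h import *
b=snap("scene","s5")
c=cv2.resize(b[130:300,230:457],(600,450),interpolation=cv2.INTER_CUBIC)
cv2.imwrite("pics/c6.png",np.clip(c[:,:,::-1]*1.5,0,255).astype(np.uint8))
```

```text
(no output)
```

View pics/c6.png

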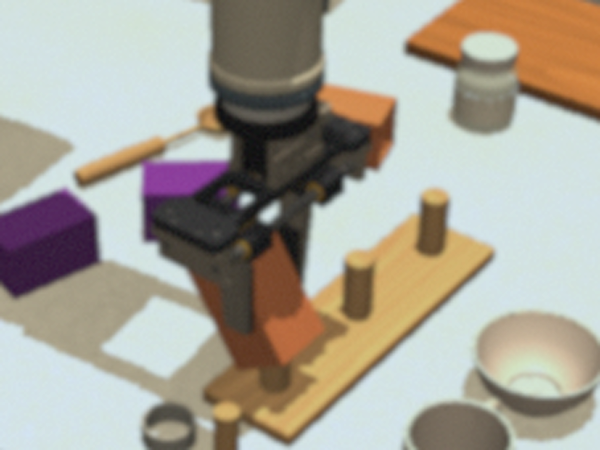

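It is now at about 65° with the peg inside the mouth. I push a little further, centre it, lower it and release.

Emit:
drive_tool(rows=[[1, [0.5, -0.07, 0], 0], [1, [1.0, -0.13, 0], 0], [1, [1.5, -0.2, 0], 0], [1, [1.9, -0.25, 0], 0], [1, [1.9, -0.25, 0], 0], [1, [1.2, -0.16, 0], 0], [1, [1.0, -0.13, -0.5], 0], [1, [1.0, -0.13, -1.0], 0], [1, [1.0, -0.13, -1.4], 0], [1, [1.0, -0.13, -1.7], 0], [1, [1.0, -0.13, -1.9], 0], [1, [1.0, -0.13, -1.9], 0]])

```text
time_s: 7.28
tool_pos: [0.6115, -0.0095, 0.0721]
eef_rot: [180.0, 0.0, -7.5]
force: [0.6, 0.9, -1.3]
finger_gap: 0.054
grasp_force: 30.0
```

Emit:
drive_tool(rows=[[0, [0, 0, 0], 0], [0, [0, 0, 0], 0], [0, [0, 0, 0], 0], [0, [0, 0, 0], 0], [0, [0, 0, 1], 0], [0, [0, 0, 2], 0], [0, [0, 0, 4], 0], [0, [0, 0, 7], 0], [0, [0, 0, 10], 0], [0, [-4, 0, 12], 0], [0, [-8, 0, 12], 0], [0, [-12, 0, 12], 0], [0, [-12, 0, 12], 0]])

```text
time_s: 8.37
tool_pos: [0.4836, -0.0094, 0.1927]
eef_rot: [180.0, 0.3, -7.5]
force: [1.0, 0.2, -0.6]
finger_gap: 0.092
grasp_force: 0.0
```

Run:
```python
from m import *
b=snap("scene","s6");t=snap("top","t6")
c=cv2.resize(b[130:300,230:457],(450,337),interpolation=cv2.INTER_CUBIC)
d=cv2.resize(t[170:380,150:400],(401,337),interpolation=cv2.INTER_CUBIC)[:,:350]
cv2.imwrite("pics/c7.png",np.clip(np.hstack([c,d])[:,:,::-1]*1.5,0,255).astype(np.uint8))
H=cv2.cvtColor(t,cv2.COLOR_RGB2HSV)
m=(H[...,0]<25)&(H[...,1]>110)&(H[...,2]>95)
for p in[(186,278)]: 
    c=ctr(m,p);print(len(c),rect("top",c,.054),cv2.boundingRect(c.astype(np.int32)))
```

```text
113 (((481.20880126953125, 345.8688049316406), (86.52103424072266, 49.59156036376953), 8.918547630310059), array([[434.62723, 363.6581 ],
       [442.3154 , 314.6661 ],
       [527.7904 , 328.0795 ],
       [520.1022 , 377.0715 ]], dtype=float32)) (172, 257, 26, 41)
```

View pics/c7.png

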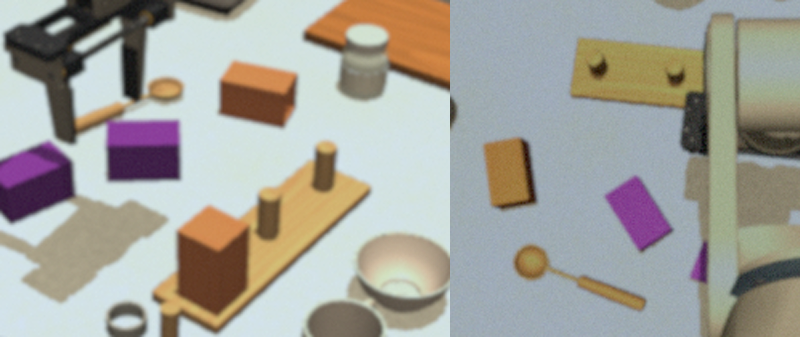

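Can1 stands square and flat over peg0. Can0 is unmoved, so I move to it.

Emit:
drive_tool(rows=[[0, [-4, 35.1, -1.8], 16.5], [0, [-4, 35.1, -1.8], 16.5], [0, [-4, 35.1, -1.8], 16.5], [0, [-4, 35.1, -1.8], 16.5], [0, [-4, 35.1, -1.8], 16.5], [0, [-4, 35.1, -1.8], 16.5], [0, [-4, 35.1, -1.8], 16.5], [0, [-4, 35.1, -1.8], 16.5], [0, [-4, 35.1, -1.8], 16.5], [0, [-4, 35.1, -1.8], 16.5], [0, [-4, 35.1, -1.8], 16.5], [0, [-4, 35.1, -1.8], 16.5]])

```text
time_s: 9.47
tool_pos: [0.4523, 0.3414, 0.1747]
eef_rot: [180.0, -0.0, 9.0]
force: [-0.6, 0.4, -0.5]
finger_gap: 0.092
grasp_force: 0.0
```

Run:
```python
from m import *
b=snap("scene","s7")
S0=cv2.imread("pics/s6.png")[:,:,::-1]
d=cv2.absdiff(S0[155:195,345:385].copy(),b[155:195,345:385].copy());print(d.max(),d.mean(),manip.get_state()["tool_pos"])
```

```text
62 6.513333333333334 [0.45228981 0.34087868 0.17472968]
```

Run:
```python
from m import *
for n in("s6","s7"):
    H=cv2.cvtColor(cv2.imread(f"pics/{n}.png"),cv2.COLOR_BGR2HSV)
    m=(H[...,0]<18)&(H[...,1]>130);m[:, :325]=0;m[:,390:]=0;m[:150]=0;m[200:]=0
    y,x=np.nonzero(m);print(n,len(x),x.mean(),y.mean(),x.min(),x.max(),y.min(),y.max())
```

```text
s6 871 359.68082663605054 176.6934557979334 342 389 150 192
s7 877 359.46294184720637 176.75484606613455 342 389 150 192
```

Emit:
drive_tool(rows=[[0, [0, 0, -4], 0], [0, [0, 0, -8], 0], [0, [0, 0, -10], 0]])

```text
time_s: 9.77
tool_pos: [0.4509, 0.3391, 0.0717]
eef_rot: [179.9, 0.1, 8.9]
force: [-0.4, -0.4, -0.4]
finger_gap: 0.092
grasp_force: 0.0
```

Emit:
drive_tool(rows=[[0, [0, 0, -3], 0], [0, [0, 0, -6], 0], [0, [0, 0, -6], 0], [1, [0, 0, -6], 0], [1, [0, 0, -6], 0], [1, [0, 0, -6], 0], [1, [0, 0, -6], 0], [1, [0, 0, -6], 0], [1, [0, 0, -6], 0], [1, [0, 0, -6], 0], [1, [0, 0, -6], 0], [1, [0, 0, -4], 0], [1, [0, 0, -1], 0], [1, [0, 0, 2], 0], [1, [0, 0, 5], 0], [1, [0, 0, 5], 0]])

```text
time_s: 11.1
tool_pos: [0.4542, 0.3436, 0.1303]
eef_rot: [-179.8, -0.4, 9.0]
force: [1.4, 0.6, -1.0]
finger_gap: 0.0537
grasp_force: 30.0
```

Emit:
drive_tool(rows=[[1, [2, -4, 0], -5], [1, [4, -7, 0], -10], [1, [6.5, -10.8, 0], -16.5], [1, [6.5, -10.8, -2], -16.5], [1, [6.5, -10.8, -4], -16.5], [1, [6.5, -10.8, -5.5], -16.5], [1, [6.5, -10.8, -5.5], -16.5], [1, [6.5, -10.8, -5.5], -16.5]])

```text
time_s: 11.77
tool_pos: [0.5158, 0.2332, 0.0688]
eef_rot: [179.9, 0.1, -7.5]
force: [0.3, 0.9, -0.7]
finger_gap: 0.0539
grasp_force: 30.0
```

Run:
```python
from h import *
b=snap("scene","s8")
c=cv2.resize(b[100:270,270:497],(600,450),interpolation=cv2.INTER_CUBIC)
cv2.imwrite("pics/c8.png",np.clip(c[:,:,::-1]*1.5,0,255).astype(np.uint8));print(manip.get_state()["tool_pos"])
```

```text
[0.5165051  0.23364647 0.06972113]
```

View pics/c8.png

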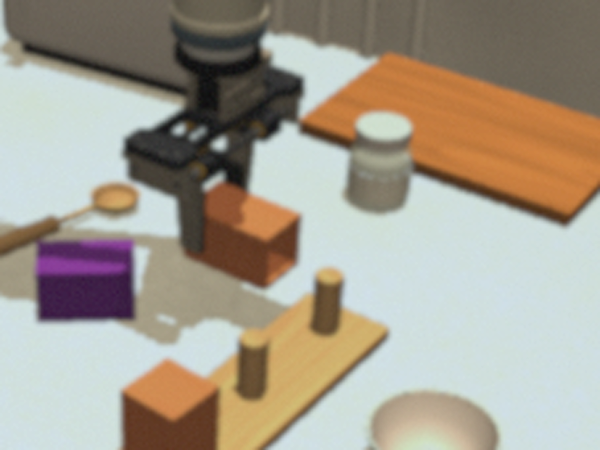

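The same geometry holds at peg2, so I repeat the push.

Emit:
drive_tool(rows=[[1, [1.5, -0.2, 0], 0], [1, [2.5, -0.33, 0], 0], [1, [3.0, -0.4, 0], 0], [1, [3.5, -0.46, 0.1], 0], [1, [4.0, -0.53, 0.4], 0], [1, [4.5, -0.6, 0.8], 0], [1, [5.0, -0.66, 1.2], 0], [1, [5.5, -0.73, 1.6], 0], [1, [6.0, -0.79, 2.0], 0], [1, [6.0, -0.79, 2.0], 0]])

```text
time_s: 12.65
tool_pos: [0.5738, 0.2261, 0.0899]
eef_rot: [180.0, 0.3, -7.5]
force: [-10.8, 3.3, 4.7]
finger_gap: 0.0539
grasp_force: 30.0
```

Emit:
drive_tool(rows=[[1, [0.5, -0.07, 0.1], 0], [1, [1.0, -0.13, 0.2], 0], [1, [1.5, -0.2, 0.2], 0], [1, [2.0, -0.26, 0.2], 0], [1, [2.5, -0.33, 0.2], 0], [1, [3.0, -0.4, 0.2], 0], [1, [3.5, -0.46, 0.2], 0], [1, [4.0, -0.53, 0.2], 0], [1, [4.5, -0.6, 0.2], 0], [1, [5.0, -0.66, 0.2], 0], [1, [5.5, -0.73, 0.2], 0], [1, [5.5, -0.73, 0.2], 0]])

```text
time_s: 13.65
tool_pos: [0.6299, 0.2182, 0.0914]
eef_rot: [179.9, 0.2, -7.5]
force: [-6.4, 0.4, 2.5]
finger_gap: 0.0536
grasp_force: 30.0
```

Run:
```python
from h import *
b=snap("scene","s9")
c=cv2.resize(b[100:270,270:497],(600,450),interpolation=cv2.INTER_CUBIC)
cv2.imwrite("pics/c9.png",np.clip(c[:,:,::-1]*1.5,0,255).astype(np.uint8))
```

View pics/c9.png

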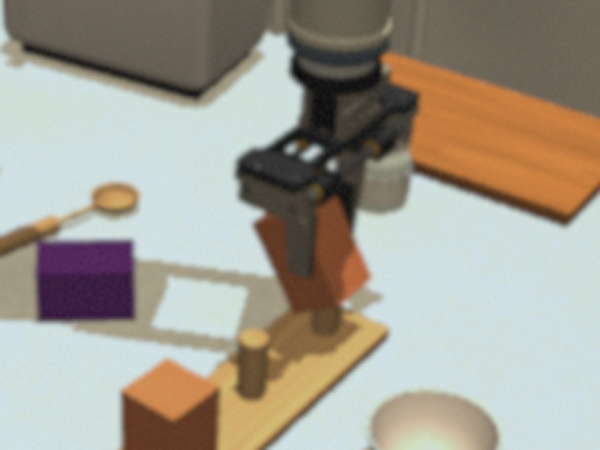

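Emit:
drive_tool(rows=[[1, [0.5, -0.07, 0], 0], [1, [1.0, -0.13, 0], 0], [1, [1.5, -0.2, 0], 0], [1, [1.9, -0.25, 0], 0], [1, [1.9, -0.25, 0], 0], [1, [1.2, -0.16, 0], 0], [1, [1.0, -0.13, -0.5], 0], [1, [1.0, -0.13, -1.0], 0], [1, [1.0, -0.13, -1.4], 0], [1, [1.0, -0.13, -1.7], 0], [1, [1.0, -0.13, -1.9], 0], [1, [1.0, -0.13, -1.9], 0]])

```text
time_s: 14.7
tool_pos: [0.6416, 0.2169, 0.072]
eef_rot: [180.0, 0.0, -7.5]
force: [-0.1, 0.5, -0.6]
finger_gap: 0.054
grasp_force: 30.0
```

Emit:
drive_tool(rows=[[0, [0, 0, 0], 0], [0, [0, 0, 0], 0], [0, [0, 0, 0], 0], [0, [0, 0, 0], 0], [0, [0, 0, 1], 0], [0, [0, 0, 2], 0], [0, [0, 0, 4], 0], [0, [0, 0, 7], 0], [0, [0, 0, 10], 0], [0, [-4, 0, 13], 0], [0, [-8, 0, 15], 0], [0, [-12, 0, 15], 0], [0, [-12, 0, 15], 0]])

```text
time_s: 15.78
tool_pos: [0.5173, 0.2169, 0.2253]
eef_rot: [-179.9, -0.0, -7.5]
force: [1.1, 0.8, -0.1]
finger_gap: 0.0917
grasp_force: 0.0
```

Run:
```python
from m import *
b=snap("scene","s10");t=snap("top","t10")
H=cv2.cvtColor(b,cv2.COLOR_RGB2HSV);m=(H[...,0]<18)&(H[...,1]>130)
for c in cv2.findContours(m.astype(np.uint8),0,2)[0]:
    if cv2.contourArea(c)>120: print(cv2.boundingRect(c),cv2.contourArea(c))
for y in(.2182,-.0082): # expected can top centres
    pass
for P in([.636,.218],[.606,-.0085]):
    print([proj("scene",[P[0]+dx,P[1]+dy,z]).round() .tolist() for dx,dy,z in((-.027,-.03,.105),(.027,.027,.105),(-.027,.027,.105),(.027,-.027,.105),(.027,-.027,.015))])
# holder & pick
ht,hs=cv2.cvtColor(t,cv2.COLOR_RGB2HSV),H
print(manip.get_state()["tool_pos"])
def show(im,x,y,w,h,s): return cv2.resize(im[y:y+h,x:x+w],None,fx=s,fy=s,interpolation=cv2.INTER_CUBIC)
A=show(b,285,190,140,170,3.5)[:595,:]; B=show(t,393,165,44,60,6.8)
c=np.zeros((600,800,3),np.uint8);c[:A.shape[0],:A.shape[1]]=A;c[:B.shape[0],495:495+B.shape[1]]=B
cv2.imwrite("pics/c10.png",np.clip(c[:,:,::-1]*1.6,0,255).astype(np.uint8))
```

```text
(35, 414, 192, 66) 6256.0
(295, 373, 61, 30) 133.0
(301, 299, 26, 51) 948.5
(315, 237, 38, 58) 1515.5
(372, 188, 41, 47) 1119.0
(512, 147, 26, 40) 607.5
(385, 120, 128, 64) 3621.5
(246, 28, 31, 57) 190.0
(455, 0, 152, 48) 2929.5
(144, 0, 137, 123) 5960.5
[[377.0, 196.0], [410.0, 191.0], [388.0, 184.0], [400.0, 202.0], [397.0, 234.0]]
[[314.0, 246.0], [351.0, 239.0], [328.0, 231.0], [338.0, 254.0], [337.0, 287.0]]
[0.52046899 0.21727882 0.22454507]
```

View pics/c10.png

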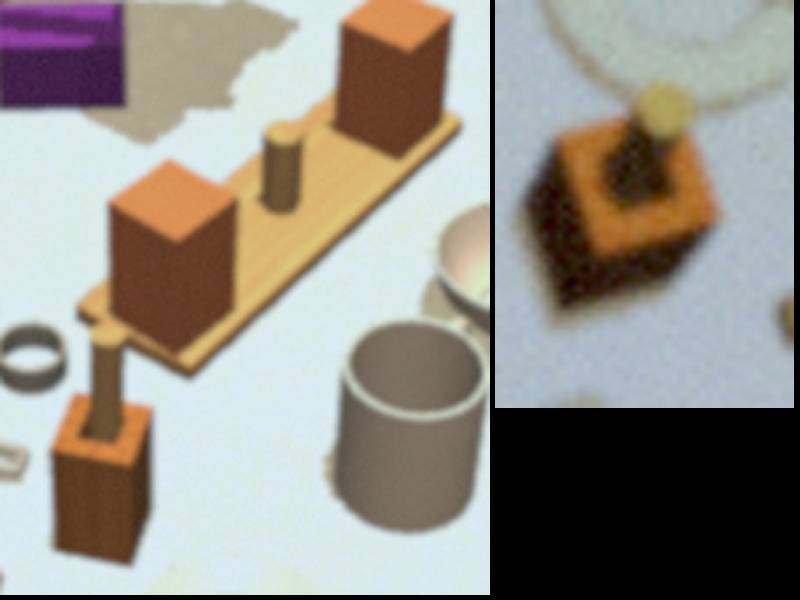

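Both cans stand flat over peg0 and peg2. In the crop, the pick's handle end is at scene (316,285) and top (418,181). The holder's top-face centre is at scene (315,312.6) and top (414.3,190.7).

Run:
```python
from h import *
print("pick",tri((315.9,285.1),(418,181.2)),onz("scene",(315.9,285.1),.145),onz("top",(418,181.2),.145))
s=[(79,395),(153,407),(133,463),(54,450)];t=[(555,135),(680,102),(720,215),(605,250)]
P=np.array([onz("scene",(285+a/3.5,190+b/3.5),.08) for a,b in s]);Q=np.array([onz("top",(393+(a-495)/6.8,165+b/6.8),.08) for a,b in t])
for K in(P,Q): print(K.round(4).tolist(),K.mean(0),np.degrees(np.arctan2(*(K[1]-K[0])[1::-1])),np.degrees(np.arctan2(*(K[2]-K[1])[1::-1])))
```

```text
pick (array([ 0.66438425, -0.17326661,  0.14507491]), np.float64(0.00391010940632055)) [ 0.66573992 -0.17179318  0.145     ] [ 0.66281011 -0.17443458  0.145     ]
[[0.6405, -0.1619, 0.08], [0.6791, -0.1496, 0.08], [0.6908, -0.1899, 0.08], [0.6507, -0.2028, 0.08]] [ 0.66525764 -0.17604497  0.08      ] 17.586047322639374 -73.81968384378729
[[0.6758, -0.1512, 0.08], [0.6865, -0.1943, 0.08], [0.6468, -0.2049, 0.08], [0.6356, -0.1654, 0.08]] [ 0.66118193 -0.17895208  0.08      ] -75.99222914706176 -165.0249693632655
```

Emit:
drive_tool(rows=[[0, [14.3, -39.2, -2], 21.8], [0, [14.3, -39.2, -2], 21.8], [0, [14.3, -39.2, -2], 21.8], [0, [14.3, -39.2, -2], 21.8], [0, [14.3, -39.2, -2], 21.8], [0, [14.3, -39.2, -2], 21.8], [0, [14.3, -39.2, -2], 21.8], [0, [14.3, -39.2, -2], 21.8], [0, [14.3, -39.2, -2], 21.8], [0, [14.3, -39.2, -2], 21.8], [0, [14.3, -39.2, -2], 21.8], [0, [14.3, -39.2, -2], 21.8], [0, [14.3, -39.2, -2], 21.8], [0, [14.3, -39.2, -2], 21.8], [0, [14.3, -39.2, -2], 21.8]])

```text
time_s: 17.13
tool_pos: [0.6645, -0.1735, 0.2027]
eef_rot: [-180.0, 0.0, 14.4]
force: [-0.7, 0.2, -0.4]
finger_gap: 0.0919
grasp_force: 0.0
```

Emit:
drive_tool(rows=[[0, [0, 0, -3], 0], [0, [0, 0, -6], 0], [0, [0, 0, -9], 0], [0, [0, 0, -11.2], 0], [0, [0, 0, -11.2], 0], [0, [0, 0, -11.2], 0], [1, [0, 0, -11.2], 0], [1, [0, 0, -11.2], 0], [1, [0, 0, -11.2], 0], [1, [0, 0, -11.2], 0], [1, [0, 0, -11.2], 0], [1, [0, 0, -11.2], 0], [1, [0, 0, -11.2], 0], [1, [0, 0, -11.2], 0], [1, [0, 0, -11.2], 0], [1, [0, 0, -11.2], 0]])

```text
time_s: 18.47
tool_pos: [0.6645, -0.175, 0.0905]
eef_rot: [-180.0, 0.0, 14.3]
force: [0.6, -0.7, -0.6]
finger_gap: 0.0276
grasp_force: 0.0
```

Emit:
drive_tool(rows=[[1, [0, 0, 0], 0], [1, [0, 0, 0], 0], [1, [0, 0, 0], 0], [1, [0, 0, 0], 0], [1, [0, 0, 0], 0], [1, [0, 0, 0], 0]])

```text
time_s: 18.97
tool_pos: [0.6646, -0.175, 0.0905]
eef_rot: [-180.0, 0.0, 14.3]
force: [0.1, 0.4, -0.5]
finger_gap: 0.0171
grasp_force: 30.0
```

Emit:
drive_tool(rows=[[1, [0, 0, 1], 0], [1, [0, 0, 2], 0], [1, [0, 0, 3.5], 0], [1, [0, 0, 5], 0], [1, [0, 0, 7], 0], [1, [0, 0, 9], 0], [1, [0, 0, 10.5], 0], [1, [-3, 0, 10.5], 0], [1, [-6, 0, 10.5], 0], [1, [-9, 0, 10.5], 0], [1, [-10.9, 0, 9], 0], [1, [-10.9, 0, 7], 0], [1, [-10.9, 0, 5], 0], [1, [-10.9, 0, 3.5], 0], [1, [-10.9, 0, 3.5], 0], [1, [-10.9, 0, 3.5], 0]])

```text
time_s: 20.3
tool_pos: [0.5556, -0.175, 0.1262]
eef_rot: [-180.0, 0.0, 14.3]
force: [-0.1, 0.3, 0.4]
finger_gap: 0.0178
grasp_force: 30.0
```

Run:
```python
from h import *
b=snap("scene","s11");t=snap("top","t11");p=manip.get_state()["tool_pos"];print(p)
for n in("scene","top"): print(n,[proj(n,p+np.array([0,0,d])).round(1).tolist() for d in(-.0855,-.06,.019,.055)])
u,v=proj("scene",p-[0,0,.06]).astype(int);print(u,v)
A=cv2.resize(b[v-35:v+45,u-40:u+40],(480,480),interpolation=cv2.INTER_CUBIC);
w,z=proj("top",p-[0,0,.06]).astype(int);print(w,z)
B=cv2.resize(t[z-27:z+27,w-16:w+16],(284,480),interpolation=cv2.INTER_CUBIC)
cv2.imwrite("pics/c11.png",np.clip(np.hstack([A,B])[:,:,::-1]*1.7,0,255).astype(np.uint8))
```

```text
[ 0.5565526  -0.17525609  0.12714006]
scene [[267.9, 305.7], [267.0, 296.2], [264.2, 265.2], [262.9, 250.1]]
top [[412.6, 239.3], [414.7, 237.1], [422.0, 229.5], [425.7, 225.7]]
267 296
414 237
```

View pics/c11.png

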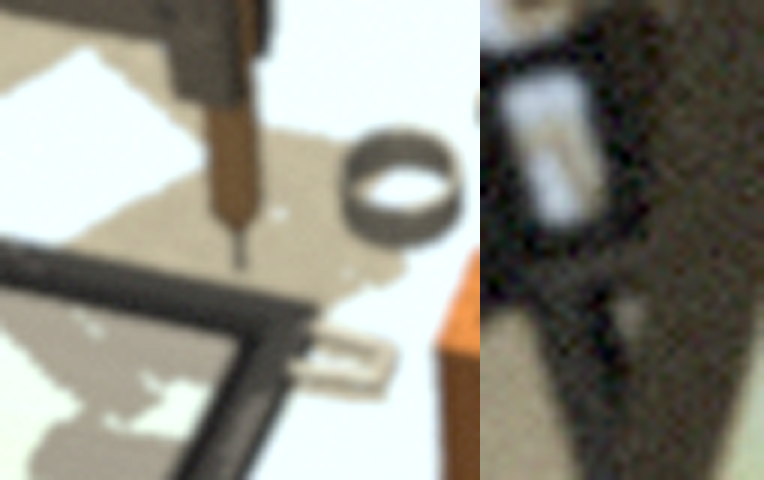

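Emit:
drive_tool(rows=[[1, [0.2, 0.06, -0.5], 0], [1, [0.2, 0.06, -1.2], 0], [1, [0.2, 0.06, -1.9], 0], [1, [0.2, 0.06, -2.4], 0], [1, [0.2, 0.06, -2.4], 0], [1, [0.2, 0.06, -2.4], 0]])

```text
time_s: 20.9
tool_pos: [0.5572, -0.1742, 0.101]
eef_rot: [-180.0, 0.1, 14.3]
force: [0.4, -0.2, -0.1]
finger_gap: 0.0174
grasp_force: 30.0
```

Run:
```python
from h import *
b=snap("scene","s12");b=np.mean([b]+[manip.capture("scene") for _ in range(3)],axis=0);p=manip.get_state()["tool_pos"];print(p)
tip=p+[-.002,-.0005,-.0855];print(tip,proj("scene",tip),proj("scene",[.5558,-.1748,.005]))
A=cv2.resize(b[285:345,235:315],(800,600),interpolation=cv2.INTER_CUBIC)
cv2.imwrite("pics/c12.png",np.clip(A[:,:,::-1]*2,0,255).astype(np.uint8))
c=np.array([.4872,-.2417]);a=np.radians(14.26);x=-np.array([np.cos(a),np.sin(a)]);y=np.array([np.sin(a),-np.cos(a)])
C=[c+i*x+j*y for i,j in((-.083,-.048),(.083,-.048),(.083,.048),(-.083,.048))];print(np.round(C,4).tolist(),(.166*x).round(4),(.096*y).round(4))
```

```text
[ 0.55780668 -0.17444539  0.1018323 ]
[ 0.55580668 -0.17494539  0.0163323 ] [268.49888148 314.55959909] [268.90275637 318.51166379]
[[0.5558, -0.1747], [0.3949, -0.2156], [0.4186, -0.3087], [0.5795, -0.2678]] [-0.1609 -0.0409] [ 0.0236 -0.093 ]
```

View pics/c12.png

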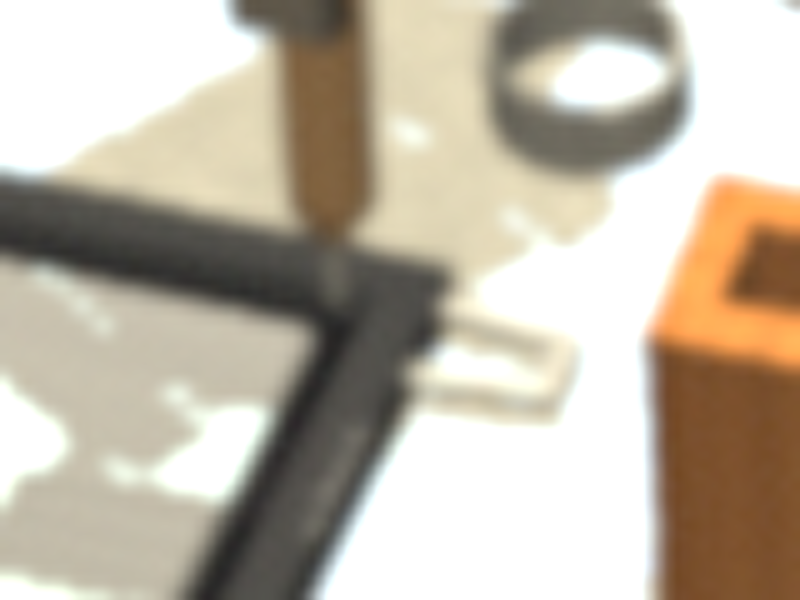

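The tip at (268.5,314.5) matches the prediction and is over the corner of the dark channel. I descend into it.

Emit:
drive_tool(rows=[[1, [0, 0, -0.3], 0], [1, [0, 0, -0.6], 0], [1, [0, 0, -0.85], 0], [1, [0, 0, -0.85], 0], [1, [0, 0, -0.85], 0], [1, [0, 0, -0.85], 0]])

```text
time_s: 21.6
tool_pos: [0.5576, -0.1744, 0.0931]
eef_rot: [-180.0, 0.0, 14.3]
force: [-0.2, 0.2, 0.4]
finger_gap: 0.0172
grasp_force: 30.0
```

Emit:
drive_tool(rows=[[1, [-0.2, -0.05, 0], 0], [1, [-0.4, -0.1, 0], 0], [1, [-0.6, -0.15, 0], 0], [1, [-0.8, -0.2, 0], 0], [1, [-1.0, -0.255, 0], 0], [1, [-1.2, -0.305, 0], 0], [1, [-1.41, -0.36, 0], 0], [1, [-1.61, -0.41, 0], 0], [1, [-1.81, -0.46, 0], 0], [1, [-2.01, -0.51, 0], 0], [1, [-2.21, -0.56, 0], 0], [1, [-2.41, -0.61, 0], 0], [1, [-2.61, -0.66, 0], 0], [1, [-2.81, -0.71, 0], 0], [1, [-3.01, -0.765, 0], 0], [1, [-3.22, -0.82, 0], 0], [1, [-3.42, -0.87, 0], 0], [1, [-3.62, -0.92, 0], 0], [1, [-3.82, -0.97, 0], 0], [1, [-4.02, -1.02, 0], 0]])

```text
time_s: 23.27
tool_pos: [0.5172, -0.1846, 0.0931]
eef_rot: [180.0, -0.0, 14.3]
force: [-0.4, -0.6, -0.6]
finger_gap: 0.0173
grasp_force: 30.0
```

Emit:
drive_tool(rows=[[1, [-0.2, -0.05, 0], 0], [1, [-0.4, -0.1, 0], 0], [1, [-0.6, -0.15, 0], 0], [1, [-0.8, -0.2, 0], 0], [1, [-1.0, -0.255, 0], 0], [1, [-1.2, -0.305, 0], 0], [1, [-1.41, -0.36, 0], 0], [1, [-1.61, -0.41, 0], 0], [1, [-1.81, -0.46, 0], 0], [1, [-2.01, -0.51, 0], 0], [1, [-2.21, -0.56, 0], 0], [1, [-2.41, -0.61, 0], 0], [1, [-2.61, -0.66, 0], 0], [1, [-2.81, -0.71, 0], 0], [1, [-3.01, -0.765, 0], 0], [1, [-3.22, -0.82, 0], 0], [1, [-3.42, -0.87, 0], 0], [1, [-3.62, -0.92, 0], 0], [1, [-3.82, -0.97, 0], 0], [1, [-4.02, -1.02, 0], 0]])

```text
time_s: 24.93
tool_pos: [0.477, -0.1948, 0.0931]
eef_rot: [180.0, -0.0, 14.3]
force: [0.5, -0.2, -0.2]
finger_gap: 0.0175
grasp_force: 30.0
```

Run:
```python
from h import *
b=np.mean([manip.capture("scene") for _ in range(3)],axis=0);s=manip.get_state();p=s["tool_pos"];print(p,s["force"],s["wrist_torque"])
# handle axis: brown columns between fingertips and taper, vs predicted
for d in(-.02,-.03,-.04,-.05,-.055):
    u,v=proj("scene",p+[0,0,d]);v=int(round(v));row=b[v,int(u)-14:int(u)+15]
    print(d,round(u,1),v,row.sum(1).astype(int).tolist())
```

```text
[ 0.47708113 -0.19483993  0.09311258] [ 0.12088751  0.46559217 -0.12698568] [ 0.06887698 -0.04212688 -0.02836463]
-0.02 227.7 286 [455, 452, 447, 433, 412, 382, 355, 329, 314, 283, 220, 163, 145, 144, 143, 142, 139, 139, 168, 247, 325, 371, 390, 377, 341, 320, 314, 313, 311]
-0.03 228.2 289 [335, 323, 319, 319, 318, 317, 317, 316, 296, 248, 183, 146, 145, 143, 143, 140, 137, 152, 216, 282, 312, 323, 338, 346, 346, 339, 328, 321, 320]
-0.04 228.8 293 [315, 316, 317, 315, 319, 320, 321, 320, 311, 279, 217, 160, 146, 142, 143, 144, 138, 140, 183, 248, 300, 315, 321, 323, 328, 336, 335, 330, 326]
-0.05 229.3 297 [238, 259, 273, 287, 296, 303, 315, 320, 303, 251, 181, 144, 144, 144, 142, 139, 136, 158, 226, 291, 315, 317, 317, 320, 320, 318, 320, 318, 318]
-0.055 229.6 299 [123, 129, 136, 141, 157, 176, 197, 217, 221, 199, 158, 140, 141, 146, 144, 142, 137, 158, 229, 292, 313, 316, 316, 319, 322, 321, 319, 319, 318]
```

No wall forces, and the lean is unchanged. On to corner1.

Emit:
drive_tool(rows=[[1, [-0.2, -0.05, 0], 0], [1, [-0.4, -0.1, 0], 0], [1, [-0.6, -0.15, 0], 0], [1, [-0.8, -0.2, 0], 0], [1, [-1.0, -0.255, 0], 0], [1, [-1.2, -0.305, 0], 0], [1, [-1.41, -0.36, 0], 0], [1, [-1.61, -0.41, 0], 0], [1, [-1.81, -0.46, 0], 0], [1, [-2.01, -0.51, 0], 0], [1, [-2.21, -0.56, 0], 0], [1, [-2.41, -0.61, 0], 0], [1, [-2.61, -0.66, 0], 0], [1, [-2.81, -0.71, 0], 0], [1, [-3.01, -0.765, 0], 0], [1, [-3.22, -0.82, 0], 0], [1, [-3.42, -0.87, 0], 0], [1, [-3.62, -0.92, 0], 0], [1, [-3.82, -0.97, 0], 0], [1, [-4.02, -1.02, 0], 0]])

```text
time_s: 26.75
tool_pos: [0.4368, -0.205, 0.0931]
eef_rot: [-180.0, -0.0, 14.3]
force: [0.6, 0.0, -0.7]
finger_gap: 0.0173
grasp_force: 30.0
```

Emit:
drive_tool(rows=[[1, [-0.2, -0.05, 0], 0], [1, [-0.4, -0.1, 0], 0], [1, [-0.6, -0.15, 0], 0], [1, [-0.8, -0.2, 0], 0], [1, [-1.0, -0.255, 0], 0], [1, [-1.2, -0.305, 0], 0], [1, [-1.41, -0.36, 0], 0], [1, [-1.61, -0.41, 0], 0], [1, [-1.81, -0.46, 0], 0], [1, [-2.01, -0.51, 0], 0], [1, [-2.21, -0.56, 0], 0], [1, [-2.41, -0.61, 0], 0], [1, [-2.61, -0.66, 0], 0], [1, [-2.81, -0.71, 0], 0], [1, [-3.01, -0.765, 0], 0], [1, [-3.22, -0.82, 0], 0], [1, [-3.42, -0.87, 0], 0], [1, [-3.62, -0.92, 0], 0], [1, [-3.82, -0.97, 0], 0], [1, [-4.02, -1.02, 0], 0]])

```text
time_s: 28.42
tool_pos: [0.3966, -0.2152, 0.0931]
eef_rot: [180.0, -0.0, 14.3]
force: [-0.2, -0.3, -0.1]
finger_gap: 0.0176
grasp_force: 30.0
```

Emit:
drive_tool(rows=[[1, [0.05, -0.21, 0], 0], [1, [0.105, -0.41, 0], 0], [1, [0.16, -0.62, 0], 0], [1, [0.21, -0.83, 0], 0], [1, [0.26, -1.03, 0], 0], [1, [0.315, -1.24, 0], 0], [1, [0.37, -1.45, 0], 0], [1, [0.42, -1.65, 0], 0], [1, [0.47, -1.86, 0], 0], [1, [0.525, -2.07, 0], 0], [1, [0.58, -2.27, 0], 0], [1, [0.63, -2.48, 0], 0], [1, [0.68, -2.69, 0], 0], [1, [0.735, -2.89, 0], 0], [1, [0.787, -3.1, 0], 0]])

```text
time_s: 29.67
tool_pos: [0.4047, -0.2464, 0.0931]
eef_rot: [180.0, -0.0, 14.3]
force: [-1.1, -0.3, -1.4]
finger_gap: 0.0173
grasp_force: 30.0
```

Emit:
drive_tool(rows=[[1, [0.05, -0.21, 0], 0], [1, [0.105, -0.41, 0], 0], [1, [0.16, -0.62, 0], 0], [1, [0.21, -0.83, 0], 0], [1, [0.26, -1.03, 0], 0], [1, [0.315, -1.24, 0], 0], [1, [0.37, -1.45, 0], 0], [1, [0.42, -1.65, 0], 0], [1, [0.47, -1.86, 0], 0], [1, [0.525, -2.07, 0], 0], [1, [0.58, -2.27, 0], 0], [1, [0.63, -2.48, 0], 0], [1, [0.68, -2.69, 0], 0], [1, [0.735, -2.89, 0], 0], [1, [0.787, -3.1, 0], 0]])

```text
time_s: 30.92
tool_pos: [0.4126, -0.2774, 0.0931]
eef_rot: [-180.0, 0.0, 14.3]
force: [-0.3, 0.6, 0.5]
finger_gap: 0.0172
grasp_force: 30.0
```

Emit:
drive_tool(rows=[[1, [0.05, -0.21, 0], 0], [1, [0.105, -0.41, 0], 0], [1, [0.16, -0.62, 0], 0], [1, [0.21, -0.83, 0], 0], [1, [0.26, -1.03, 0], 0], [1, [0.315, -1.24, 0], 0], [1, [0.37, -1.45, 0], 0], [1, [0.42, -1.65, 0], 0], [1, [0.47, -1.86, 0], 0], [1, [0.525, -2.07, 0], 0], [1, [0.58, -2.27, 0], 0], [1, [0.63, -2.48, 0], 0], [1, [0.68, -2.69, 0], 0], [1, [0.735, -2.89, 0], 0], [1, [0.787, -3.1, 0], 0]])

```text
time_s: 32.17
tool_pos: [0.4205, -0.3084, 0.0931]
eef_rot: [180.0, -0.0, 14.3]
force: [0.3, -1.2, -0.0]
finger_gap: 0.0176
grasp_force: 30.0
```

Run:
```python
from h import *
b=np.mean([manip.capture("scene") for _ in range(3)],axis=0);s=manip.get_state();p=s["tool_pos"];print(p,s["force"],s["wrist_torque"])
for d in(-.02,-.055,-.062,-.068,-.073):
    u,v=proj("scene",p+[0,0,d]);v=int(round(v));row=b[v,int(u)-14:int(u)+15]
    print(d,round(u,1),int(u)-14,v,row.sum(1).astype(int).tolist())
```

```text
[ 0.42043363 -0.30832148  0.09306682] [-0.36378793 -0.39527793 -0.87554939] [ 0.00441412 -0.01236449  0.0220634 ]
-0.02 166.1 152 311 [427, 416, 400, 390, 378, 367, 356, 330, 284, 224, 164, 135, 137, 139, 140, 135, 129, 126, 166, 235, 288, 304, 300, 275, 227, 168, 128, 116, 114]
-0.055 169.2 155 324 [309, 308, 304, 302, 300, 299, 297, 295, 271, 218, 161, 141, 140, 140, 139, 134, 130, 115, 97, 83, 66, 59, 58, 97, 159, 222, 258, 269, 271]
-0.062 169.9 155 326 [311, 309, 307, 302, 299, 300, 303, 305, 297, 257, 190, 142, 129, 134, 133, 127, 119, 101, 81, 69, 54, 69, 117, 182, 236, 263, 273, 274, 272]
-0.068 170.4 156 328 [312, 311, 309, 310, 309, 309, 308, 293, 250, 185, 134, 119, 117, 120, 112, 98, 78, 64, 56, 83, 136, 199, 243, 266, 269, 272, 270, 270, 271]
-0.073 170.8 156 330 [313, 313, 312, 309, 308, 302, 281, 238, 177, 130, 113, 117, 119, 127, 126, 108, 76, 55, 88, 155, 220, 259, 272, 275, 272, 270, 271, 272, 284]
```

At corner2 there are no forces. I go along the second long side.

Emit:
drive_tool(rows=[[1, [0.2, 0.05, 0], 0], [1, [0.4, 0.1, 0], 0], [1, [0.6, 0.15, 0], 0], [1, [0.8, 0.2, 0], 0], [1, [1.0, 0.255, 0], 0], [1, [1.2, 0.305, 0], 0], [1, [1.41, 0.36, 0], 0], [1, [1.61, 0.41, 0], 0], [1, [1.81, 0.46, 0], 0], [1, [2.01, 0.51, 0], 0], [1, [2.21, 0.56, 0], 0], [1, [2.41, 0.61, 0], 0], [1, [2.61, 0.66, 0], 0], [1, [2.81, 0.71, 0], 0], [1, [3.01, 0.765, 0], 0], [1, [3.22, 0.82, 0], 0], [1, [3.42, 0.87, 0], 0], [1, [3.62, 0.92, 0], 0], [1, [3.82, 0.97, 0], 0], [1, [4.02, 1.02, 0], 0]])

```text
time_s: 33.98
tool_pos: [0.4608, -0.2979, 0.0931]
eef_rot: [-180.0, 0.0, 14.3]
force: [0.5, -0.4, -0.9]
finger_gap: 0.0172
grasp_force: 30.0
```

Emit:
drive_tool(rows=[[1, [0.2, 0.05, 0], 0], [1, [0.4, 0.1, 0], 0], [1, [0.6, 0.15, 0], 0], [1, [0.8, 0.2, 0], 0], [1, [1.0, 0.255, 0], 0], [1, [1.2, 0.305, 0], 0], [1, [1.41, 0.36, 0], 0], [1, [1.61, 0.41, 0], 0], [1, [1.81, 0.46, 0], 0], [1, [2.01, 0.51, 0], 0], [1, [2.21, 0.56, 0], 0], [1, [2.41, 0.61, 0], 0], [1, [2.61, 0.66, 0], 0], [1, [2.81, 0.71, 0], 0], [1, [3.01, 0.765, 0], 0], [1, [3.22, 0.82, 0], 0], [1, [3.42, 0.87, 0], 0], [1, [3.62, 0.92, 0], 0], [1, [3.82, 0.97, 0], 0], [1, [4.02, 1.02, 0], 0]])

```text
time_s: 35.65
tool_pos: [0.501, -0.2877, 0.0931]
eef_rot: [-180.0, 0.0, 14.3]
force: [0.1, -0.4, -0.5]
finger_gap: 0.0175
grasp_force: 30.0
```

Emit:
drive_tool(rows=[[1, [0.2, 0.05, 0], 0], [1, [0.4, 0.1, 0], 0], [1, [0.6, 0.15, 0], 0], [1, [0.8, 0.2, 0], 0], [1, [1.0, 0.255, 0], 0], [1, [1.2, 0.305, 0], 0], [1, [1.41, 0.36, 0], 0], [1, [1.61, 0.41, 0], 0], [1, [1.81, 0.46, 0], 0], [1, [2.01, 0.51, 0], 0], [1, [2.21, 0.56, 0], 0], [1, [2.41, 0.61, 0], 0], [1, [2.61, 0.66, 0], 0], [1, [2.81, 0.71, 0], 0], [1, [3.01, 0.765, 0], 0], [1, [3.22, 0.82, 0], 0], [1, [3.42, 0.87, 0], 0], [1, [3.62, 0.92, 0], 0], [1, [3.82, 0.97, 0], 0], [1, [4.02, 1.02, 0], 0]])

```text
time_s: 37.32
tool_pos: [0.5412, -0.2775, 0.0931]
eef_rot: [180.0, 0.0, 14.3]
force: [0.9, -0.4, -0.6]
finger_gap: 0.0176
grasp_force: 30.0
```

Emit:
drive_tool(rows=[[1, [0.2, 0.05, 0], 0], [1, [0.4, 0.1, 0], 0], [1, [0.6, 0.15, 0], 0], [1, [0.8, 0.2, 0], 0], [1, [1.0, 0.255, 0], 0], [1, [1.2, 0.305, 0], 0], [1, [1.41, 0.36, 0], 0], [1, [1.61, 0.41, 0], 0], [1, [1.81, 0.46, 0], 0], [1, [2.01, 0.51, 0], 0], [1, [2.21, 0.56, 0], 0], [1, [2.41, 0.61, 0], 0], [1, [2.61, 0.66, 0], 0], [1, [2.81, 0.71, 0], 0], [1, [3.01, 0.765, 0], 0], [1, [3.22, 0.82, 0], 0], [1, [3.42, 0.87, 0], 0], [1, [3.62, 0.92, 0], 0], [1, [3.82, 0.97, 0], 0], [1, [4.02, 1.02, 0], 0]])

```text
time_s: 38.98
tool_pos: [0.5814, -0.2673, 0.0931]
eef_rot: [-180.0, 0.0, 14.3]
force: [0.3, -0.4, -0.3]
finger_gap: 0.0177
grasp_force: 30.0
```

Emit:
drive_tool(rows=[[1, [-0.05, 0.21, 0], 0], [1, [-0.105, 0.41, 0], 0], [1, [-0.16, 0.62, 0], 0], [1, [-0.21, 0.83, 0], 0], [1, [-0.26, 1.03, 0], 0], [1, [-0.315, 1.24, 0], 0], [1, [-0.37, 1.45, 0], 0], [1, [-0.42, 1.65, 0], 0], [1, [-0.47, 1.86, 0], 0], [1, [-0.525, 2.07, 0], 0], [1, [-0.58, 2.27, 0], 0], [1, [-0.63, 2.48, 0], 0], [1, [-0.68, 2.69, 0], 0], [1, [-0.735, 2.89, 0], 0], [1, [-0.787, 3.1, 0], 0]])

```text
time_s: 40.23
tool_pos: [0.5733, -0.2362, 0.0931]
eef_rot: [-180.0, -0.0, 14.3]
force: [-0.5, 0.1, 0.1]
finger_gap: 0.0173
grasp_force: 30.0
```

Emit:
drive_tool(rows=[[1, [-0.05, 0.21, 0], 0], [1, [-0.105, 0.41, 0], 0], [1, [-0.16, 0.62, 0], 0], [1, [-0.21, 0.83, 0], 0], [1, [-0.26, 1.03, 0], 0], [1, [-0.315, 1.24, 0], 0], [1, [-0.37, 1.45, 0], 0], [1, [-0.42, 1.65, 0], 0], [1, [-0.47, 1.86, 0], 0], [1, [-0.525, 2.07, 0], 0], [1, [-0.58, 2.27, 0], 0], [1, [-0.63, 2.48, 0], 0], [1, [-0.68, 2.69, 0], 0], [1, [-0.735, 2.89, 0], 0], [1, [-0.787, 3.1, 0], 0]])

```text
time_s: 41.48
tool_pos: [0.5654, -0.2052, 0.0931]
eef_rot: [180.0, -0.0, 14.3]
force: [0.5, 0.4, 0.3]
finger_gap: 0.0177
grasp_force: 30.0
```

Emit:
drive_tool(rows=[[1, [-0.05, 0.21, 0], 0], [1, [-0.105, 0.41, 0], 0], [1, [-0.16, 0.62, 0], 0], [1, [-0.21, 0.83, 0], 0], [1, [-0.26, 1.03, 0], 0], [1, [-0.315, 1.24, 0], 0], [1, [-0.37, 1.45, 0], 0], [1, [-0.42, 1.65, 0], 0], [1, [-0.47, 1.86, 0], 0], [1, [-0.525, 2.07, 0], 0], [1, [-0.58, 2.27, 0], 0], [1, [-0.63, 2.48, 0], 0], [1, [-0.68, 2.69, 0], 0], [1, [-0.735, 2.89, 0], 0], [1, [-0.787, 3.1, 0], 0], [1, [-0.787, 3.15, 0], 0], [1, [-0.787, 3.15, 0], 0], [1, [-0.787, 3.15, 0], 0]])

```text
time_s: 42.98
tool_pos: [0.5576, -0.1739, 0.0931]
eef_rot: [180.0, -0.0, 14.3]
force: [0.5, -1.6, 0.8]
finger_gap: 0.0179
grasp_force: 30.0
```

The round is complete with no contact forces. I return the pick along the exact path it came out.

Emit:
drive_tool(rows=[[1, [0, 0, 0.3], 0], [1, [0, 0, 0.8], 0], [1, [0, 0, 2], 0], [1, [0, 0, 4.5], 0], [1, [0, 0, 7], 0], [1, [0, 0, 9.5], 0], [1, [0, 0, 10.5], 0], [1, [3, 0, 10.5], 0], [1, [6, -0.05, 10.5], 0], [1, [9, -0.1, 10.5], 0], [1, [10.7, -0.1, 10.5], 0], [1, [10.7, -0.1, 10.5], 0], [1, [10.7, -0.1, 10.5], 0], [1, [10.7, -0.1, 10.5], 0]])

```text
time_s: 44.15
tool_pos: [0.6634, -0.1748, 0.1977]
eef_rot: [-180.0, 0.1, 14.3]
force: [-0.7, 0.3, -0.4]
finger_gap: 0.0178
grasp_force: 30.0
```

Emit:
drive_tool(rows=[[1, [0, 0, -1.5], 0], [1, [0, 0, -3], 0], [1, [0, 0, -4], 0], [1, [0, 0, -5], 0], [1, [0, 0, -6], 0], [1, [0, 0, -7], 0], [1, [0, 0, -8], 0], [1, [0, 0, -9], 0], [1, [0, 0, -9], 0]])

```text
time_s: 44.9
tool_pos: [0.6633, -0.1745, 0.1056]
eef_rot: [-179.9, 0.2, 14.3]
force: [-0.3, 0.4, -0.3]
finger_gap: 0.0175
grasp_force: 30.0
```

Inserted freely. I lower the last 15 mm, release and withdraw upwards.

Emit:
drive_tool(rows=[[1, [0, 0, -0.6], 0], [1, [0, 0, -1.2], 0], [1, [0, 0, -1.6], 0], [1, [0, 0, -1.6], 0], [0, [0, 0, -1.6], 0], [0, [0, 0, -1.6], 0], [0, [0, 0, -1.6], 0], [0, [0, 0, -1.6], 0], [0, [0, 0, -1.6], 0], [0, [0, 0, -1.6], 0], [0, [0, 0, -1.6], 0], [0, [0, 0, -1.6], 0]])

```text
time_s: 45.9
tool_pos: [0.6646, -0.1749, 0.0921]
eef_rot: [180.0, -0.0, 14.3]
force: [0.4, 0.4, 0.1]
finger_gap: 0.0685
grasp_force: 0.0
```

Emit:
drive_tool(rows=[[0, [0, 0, 1], 0], [0, [0, 0, 3], 0], [0, [0, 0, 6], 0], [0, [0, 0, 10], 0], [0, [0, 0, 14], 0], [0, [-4, 0, 16], 0], [0, [-8, -4, 16], 0], [0, [-12, -8, 16], 0], [0, [-16, -12, 16], 0], [0, [-20, -16, 16], 0], [0, [-24, -20, 16], 0], [0, [-24, -20, 16], 0], [0, [-24, -20, 16], 0], [0, [-24, -20, 16], 0]])

```text
time_s: 47.07
tool_pos: [0.4206, -0.3786, 0.2531]
eef_rot: [179.9, 0.1, 14.1]
force: [0.6, 0.6, 0.2]
finger_gap: 0.092
grasp_force: 0.0
```

Run:
```python
from h import *
b=snap("scene","s20");t=snap("top","t20")
H=cv2.cvtColor(b,cv2.COLOR_RGB2HSV);m=(H[...,0]<18)&(H[...,1]>130)
for c in cv2.findContours(m.astype(np.uint8),0,2)[0]:
    if cv2.contourArea(c)>300: print(cv2.boundingRect(c),cv2.contourArea(c))
A=cv2.resize(b[125:425],None,fx=.94,fy=.94);A=A[:, :602]
B=cv2.resize(t[90:380],(602,273));cv2.imwrite("pics/c20.png",np.clip(np.vstack([A,B])[:,:,::-1]*1.6,0,255).astype(np.uint8))
```

```text
(35, 414, 192, 66) 6252.5
(301, 304, 26, 46) 951.5
(315, 237, 38, 59) 1518.5
(372, 188, 41, 47) 1117.0
(512, 147, 26, 40) 606.0
(385, 120, 128, 64) 3619.5
(455, 0, 152, 48) 2941.0
(183, 0, 98, 96) 3741.5
```

View pics/c20.png

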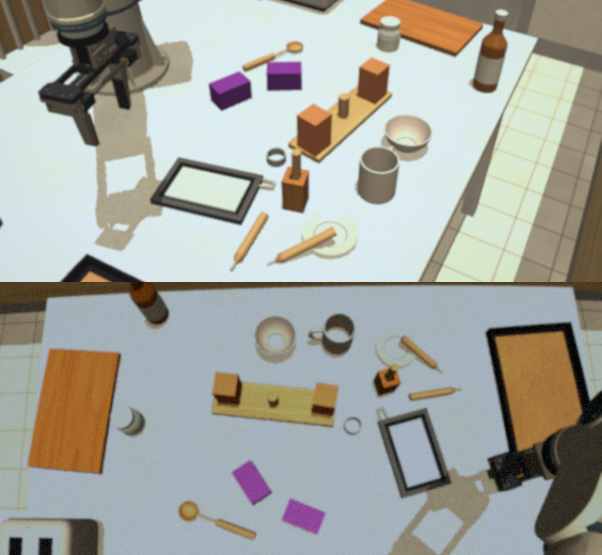

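The pick is back in the holder and both cans are in place, but the two loose look-alike picks now lie down. I check the saved frames for when that happened.

Run:
```python
import cv2,numpy as np
r=cv2.imread("pics/scene0.png")[340:425,215:300].astype(int)
for n in["s1","s2","s4","s6","s8","s10","s11","s12","s20"]:
    d=np.abs(cv2.imread(f"pics/{n}.png")[340:425,215:300].astype(int)-r).sum(2);print(n,(d>80).sum())
for n in["t2","t3","t6","t10","t11","t20"]:
    d=np.abs(cv2.imread(f"pics/{n}.png")[155:215,465:525].astype(int)-cv2.imread("pics/top0.png")[155:215,465:525]).sum(2);print(n,(d>80).sum())
```

```text
s1 1780
s2 1778
s4 1780
s6 1781
s8 1776
s10 1770
s11 1889
s12 1895
s20 1776
t2 609
t3 626
t6 605
t10 629
t11 1489
t20 581
```

The loose picks toppled on their own within the first 1.5 s, when the arm was far away. They have stayed the same since, so nothing of mine disturbed them. All done; I hand in.

```bash
python3 -c "
from station import manip
print(manip.hand_in())"
```

```text
the job is handed in; nothing more can be done
None
```

The job is handed in at about 47 s: I ran the pick round the seam from corner0, long side first, stood it back in its holder, and put both copper canisters upside down on the end pegs; the purple canisters were not touched, and the two loose look-alike picks toppled by themselves in the first 1.5 s, one now resting on the saucer, so I left them.

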